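# Return a spent cartridge through the flap of the return box

## Robot

A 7-joint arm with a two-finger parallel gripper is mounted at the origin on the work surface. World frame = base frame: x ahead of the robot, y to its left, z up, the work surface at z = 0. Lengths are in mm, angles in rad, forces in N, time in s.
With the tool pointing down it reaches from about 400 to 925 mm from the base axis. Payload 5.6 kg.
Tool frame: the origin (TCP) lies at the very end of the fingers, on their centre line; the grasp point (between the pads) lies 19 mm behind it; x points along the fingers, z is the direction in which the jaws open and shut, and the axes are right-handed (so a half turn about x gives the same grasp; the last joint's range is limited). The gripper opens to 85 mm and grips with 20 to 120 N. Pads are 22 mm wide; open, the fingers measure 114 mm over their backs; the gripper's body (76 mm by 85 mm) begins 54 mm behind the grasp point. The pads swing forward as they close: fully open they stand 13 mm farther back than shut.
Start: joints at [1.173, 0.468, -0.012, 1.603, 0.006, 1.071, -0.056], TCP at [225.772, -609.537, 231.29] pointing down, gripper open.
Joint ranges: [-2.53, 2.53], [-0.31, 2.02], [-1.57, 1.55], [0.28, 2.44], [-1.29, 4.43], [0.15, 1.84], [-2.92, 2.92]. Speed limits (rad/s): [2.57, 2.57, 3.14, 3.14, 3.14, 3.14, 3.14].

## Interface

Orientations are given as a rotation vector (axis times angle).
In Python, from plant import robot gives the robot as it stands.
- The arm moves only by the tool play_rows, never from a script. Its argument "increments" is a list of rows, each an object of numbers: "wx", "wy", "wz": the turn, a rotation vector about the tool's x, y, z in degrees; "dx", "dy", "dz": the shift along the tool's x, y, z in m; "gripper": the finger opening in m, from 0 to 0.0854. A call has exactly 10 rows; each row is the pose to reach, as a shift and turn from the pose commanded when the call began, along the tool's axes at that moment; what a row does not reach only later rows make up. A row lasts 1/12 s, in which the tool goes at most 41.7 mm and 7.16 degrees, less where a joint would pass 70% of its speed; a pose out of reach is approached as far as the arm can. A call with a gripper value outside its range is refused whole. The fingers move at their own pace and stop on an object; "squeeze" is the grip in N (left out, the last holds). Time passes only in rows, so rows that repeat a pose let the fingers close, or fill a call up. It gives the time, the measured TCP pose, the force and the opening at its end, in the units of the state.
- robot.sense(): the state, without advancing time (a new reading comes with each control period).
- robot.snapshot(name): name is "side" or "top" or "wrist"; returns a dict with "img" (384x512x3 uint8, red, green, blue), "fx", "fy", "cx", "cy" (pixels), "distortion" ([k1, k2, p1, p2, k3] as OpenCV has them; the pictures are not rectified), "extrinsics" (4x4, takes a point from camera to world coordinates). Camera axes: x right, y down, z forward; pixel columns grow to the right and rows downward; lengths in mm; the calibration is good to about 2 mm. A picture is of the moment at which its call begins. There is no depth.
- robot.close_job(): hands the job in, once; it reports no verdict.
The state is a dict: "t": time; "qpos": joint angles; "qvel": joint speeds; "tau": joint torques, N m; "tcp_pos": TCP position; "tool_rot": TCP orientation; "wrist_force": force on the tool from outside, world axes, zero at the start; "torque": the same for the moment, N m; "finger_gap": finger opening in mm.
Only numpy, scipy, OpenCV 4.12 (cv2) and the standard library are available. Lean on these libraries where they do the work, as an engineer would, in place of code of your own. Each camera call takes 0.05 s, during which the arm holds its last target.

## Task

The cartridge with the red ends is spent. Without picking it up, push it along the shelf of the white return box until it lies in front of the metal flap, then push it end-on through the flap until it slides down the chute into the bin, and draw back so that the flap falls shut behind it. Leave the blue-ended cartridge where it lies on the shelf, and do not disturb the other things on the bench.

Things in the scene. Friction and masses are not known exactly. Their poses are not given: they have to be found in the camera images.
- return_box: White sheet-steel return box, fixed. Origin at bench level under the flap; x points level through the flap into the box, y left, z up. Flat rimless steel shelf in front, 75 mm above the bench: x -195 to 0, y -140 to 140 mm. Upright front frame x -11 to 21 mm, y -140 to 140 mm, 74 mm high above the shelf. Behind it the box is 160 mm wide, closed by a flat clear cover with its top at z 153 mm.
- opening (a point): Middle of the sill of the opening in the front frame, in the shelf's plane under the flap; axes as the box. The opening is 93 mm wide (y) and 60 mm high above the shelf; over it runs a lintel 14 mm high.
- chute_edge (a point): Edge inside the box, 20 mm past the opening, where the level floor (same height as the shelf) ends and a slippery steel chute drops at 42 degrees to the bin floor, 8 mm above the bench, about 95 to 294 mm past the opening. A cartridge tips over and slides down by itself once its middle is 10 to 20 mm past this edge, when its tail is about at the front frame.
- flap (a joint): Plain aluminium gravity flap, 86 mm wide, 56 mm high, 35 g, hanging just inside the opening from a level hinge at x = 2 mm, 139 mm above the bench. 0 rad hanging shut, grows to 1.45 rad as its lower edge is pushed into the box; light (well under 1 N), falls shut by its own weight unless something is under it.
- flap_edge (a point): Middle of the flap's lower edge (6 mm above the shelf when shut).
- spent_center (a point): Centre of the spent cartridge: a loose block 110 mm long (its x axis), 46 mm wide (y), 24 mm high (z), about 240 g, grey with bright red end caps, lying flat on the shelf to the left or to the right of the flap, roughly end-on to the front frame.
- fresh_center (a point): Centre of the good cartridge, the same block with blue end caps, lying on the other side of the shelf. It stays there.
- vial_rack: Loose blue rack 120 x 75 mm with small vials, 43 mm high. Origin under its centre.
- beaker: Loose glass beaker, 68 mm across, 95 mm high. Origin under its centre.
- wash_bottle: Loose white bottle with blue cap, 68 mm across, 170 mm high. Origin under its centre.
- tip_box: Loose orange box 120 x 85 x 60 mm. Origin under its centre.
- notebook: Notebook 210 x 150 x 12 mm lying on the bench. Origin under its centre.
- pen: Green pen 136 mm long, lying on the bench. Origin under its middle.
- wrench: Small steel wrench, 140 mm long, lying on the bench along its x axis.
Mind the look-alikes: they are no part of the job. What is shaped like the part that bears spent_center but yellow is not meant.

How it is judged:
By the outcome, as a careful person would: the job done as asked, in the order asked, and still so for the second after the job is handed in, with the robot touching nothing.
It also fails if it takes over 48 s, if anything falls off the work surface, if the arm or the gripper's body presses on something with over 40 N, if the wrist force passes 120 N, or if a joint passes its speed limit or range.

## Working session

There is one attempt and no reset: what is moved stays moved. The work goes in short steps, Python scripts to look and compute and a tool call to move; the robot and the scene stay as the last step left them, time stands still between calls to the robot, and variables do not carry over. Pictures are saved under pics/ and viewed, and the job is handed in when it is done.

Besides the shell and the picture viewer there is one more tool, called after ">>>" as name(argument=value, ...) on one line, values as JSON. play_rows: Moves the arm, as the interface text tells. Its arguments: {"type":"object","properties":{"increments":{"type":"array","items":{"type":"object","properties":{"wx":{"type":"number"},"wy":{"type":"number"},"wz":{"type":"number"},"dx":{"type":"number"},"dy":{"type":"number"},"dz":{"type":"number"},"gripper":{"type":"number"}}}},"squeeze":{"type":"number"}},"required":["increments"]}

```bash
ls; mkdir -p pics
python3 - <<'E'
from plant import robot
import cv2,pickle
s=robot.sense(); print(s)
d={}
for n in("side","top"):
    r=robot.snapshot(n); d[n]=r
    cv2.imwrite(f"pics/{n}0.png",cv2.resize(r["img"][:,:,::-1],(800,600)))
    print(n,r["fx"],r["fy"],r["cx"],r["cy"],r["distortion"],r["extrinsics"])
pickle.dump(d,open("snap0.pkl","wb"))
E
```

```text
pics
{'t': 0.0, 'qpos': array([ 1.17299346,  0.46838971, -0.0115859 ,  1.60363053,  0.00599858,
        1.07137432, -0.05630199]), 'qvel': array([-0.00105797,  0.00108153,  0.00035542,  0.00042843,  0.00066561,
        0.00147339, -0.00081743]), 'tau': array([-4.32858124e-04, -5.32387519e+01,  2.15701311e-02, -2.51308662e+01,
        1.14702922e-02,  7.79316004e-03, -5.23316814e-06]), 'tcp_pos': array([ 225.54777375, -609.02272559,  230.32731767]), 'tool_rot': array([ 0.94500399,  1.35794868, -0.94351558]), 'wrist_force': array([-0.15203689, -0.99248589, -0.7368349 ]), 'torque': array([-0.01633777, -0.02699547,  0.02689249]), 'finger_gap': 85.36974625322911}
side 464.2053627402856 464.2053627402856 257.7587746040577 195.59607408988796 [-0.18668174  0.          0.          0.          0.        ] [[-9.33282414e-01 -1.97642099e-01  2.99869199e-01  1.58810014e+02]
 [-3.58645430e-01  4.68936672e-01 -8.07138063e-01  9.81329479e+02]
 [ 1.89047966e-02 -8.60834478e-01 -5.08533785e-01  7.21672355e+02]
 [ 0.00000000e+00  0.00000000e+00  0.00000000e+00  1.00000000e+00]]
top 498.1463382424434 498.1463382424434 248.8078514459388 190.1360591807986 [0.02378558 0.         0.         0.         0.        ] [[-9.55416815e-02 -9.74471014e-01  2.03169953e-01  2.45980406e+02]
 [-9.95410592e-01  9.46434926e-02 -1.41549545e-02  2.26621563e+00]
 [-5.43512105e-03 -2.03589911e-01 -9.79041167e-01  1.37085497e+03]
 [ 0.00000000e+00  0.00000000e+00  0.00000000e+00  1.00000000e+00]]
```

View pics/side0.png

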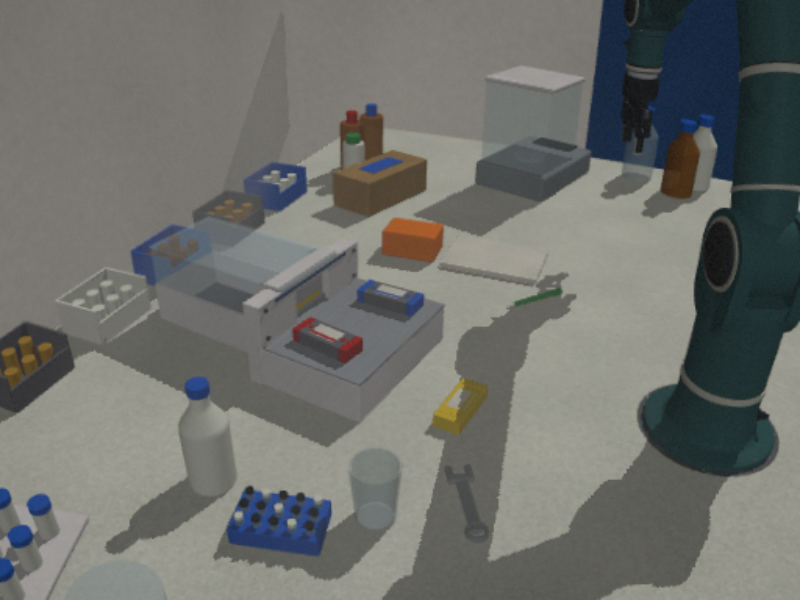

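View pics/top0.png

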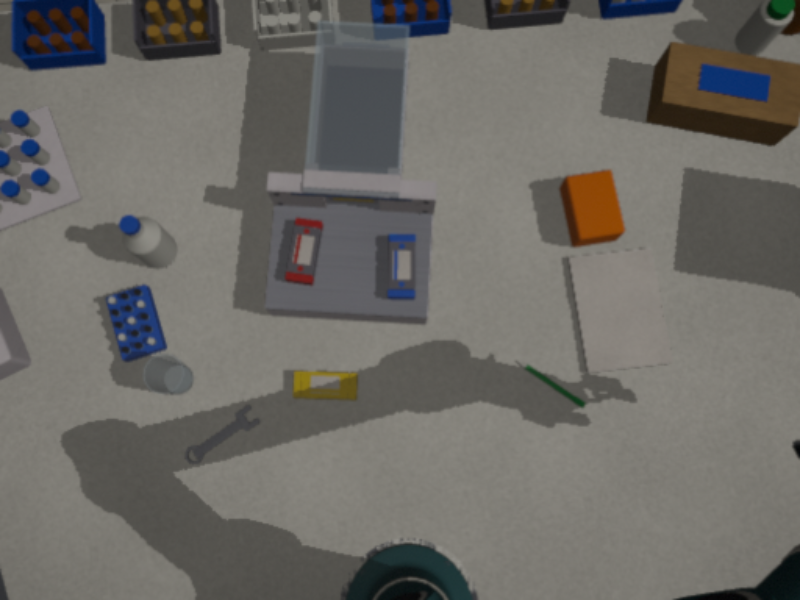

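Top view (800x600 scale): the red cartridge is at (304,251), left of the flap, and the blue one is at (402,266). The shelf's front corners are about (265,310) and (427,320), and the front frame is at rows 175-212. Next I'll measure these points.

```bash
cat > h.py <<'E'
import cv2,numpy as np
def ray(s,p):
    K=np.array([[s["fx"],0,s["cx"]],[0,s["fy"],s["cy"]],[0,0,1]])
    u=cv2.undistortPoints(np.array(p,float).reshape(-1,1,2),K,np.array(s["distortion"])).reshape(-1,2)
    E=np.array(s["extrinsics"]); d=np.c_[u,np.ones(len(u))]@E[:3,:3].T
    return E[:3,3],d
def onz(s,p,z):
    o,d=ray(s,p); return o+d*((z-o[2])/d[:,2])[:,None]
def proj(s,P):
    E=np.linalg.inv(np.array(s["extrinsics"]));K=np.array([[s["fx"],0,s["cx"]],[0,s["fy"],s["cy"]],[0,0,1]])
    return cv2.projectPoints(np.array(P,float).reshape(-1,3),cv2.Rodrigues(E[:3,:3])[0],E[:3,3],K,np.array(s["distortion"]))[0].reshape(-1,2)
def mask(s,c):
    h=cv2.cvtColor(s["img"],cv2.COLOR_RGB2HSV);H,S,V=cv2.split(h)
    if c=="red": m=((H<6)|(H>172))&(S>150)&(V>60)
    else: m=(H>105)&(H<125)&(S>130)&(V>50)
    return (m*255).astype(np.uint8)
def blobs(s,c,a=15):
    n,l,st,ce=cv2.connectedComponentsWithStats(mask(s,c))
    return [(tuple(st[i]),ce[i].round(1)) for i in range(1,n) if st[i][4]>=a],l
E
python3 - <<'E'
import pickle;from h import *
d=pickle.load(open("snap0.pkl","rb"))
t=d["top"];i=t["img"]
cv2.imwrite("pics/crop.png",cv2.resize(i[100:215,160:290,::-1],None,fx=5,fy=5,interpolation=cv2.INTER_CUBIC))
cv2.imwrite("pics/crops.png",cv2.resize(d["side"]["img"][145:270,150:295,::-1],None,fx=5,fy=4.7,interpolation=cv2.INTER_CUBIC))
for n in d:
  for c in("red","blue"): print(n,c,blobs(d[n],c)[0])
E
```

```text
side red [((np.int32(222), np.int32(71), np.int32(6), np.int32(8), np.int32(27)), array([224.6,  73.6])), ((np.int32(188), np.int32(204), np.int32(13), np.int32(7), np.int32(33)), array([194.2, 207. ])), ((np.int32(218), np.int32(216), np.int32(14), np.int32(9), np.int32(52)), array([224.5, 219.8]))]
side blue [((np.int32(375), np.int32(0), np.int32(28), np.int32(103), np.int32(1796)), array([389.6,  54.4])), ((np.int32(414), np.int32(0), np.int32(59), np.int32(115), np.int32(4223)), array([447.7,  51.3])), ((np.int32(235), np.int32(67), np.int32(6), np.int32(7), np.int32(34)), array([237.1,  69.8])), ((np.int32(231), np.int32(101), np.int32(26), np.int32(9), np.int32(111)), array([243.3, 105.2])), ((np.int32(179), np.int32(107), np.int32(17), np.int32(23), np.int32(143)), array([189.3, 117.6])), ((np.int32(229), np.int32(180), np.int32(10), np.int32(13), np.int32(41)), array([232.6, 184.9])), ((np.int32(261), np.int32(188), np.int32(10), np.int32(14), np.int32(63)), array([264.6, 193.2])), ((np.int32(119), np.int32(241), np.int32(15), np.int32(15), np.int32(181)), array([125.8, 248.
[... 1567 characters left out ...]
 2. , 101.5])), ((np.int32(20), np.int32(108), np.int32(12), np.int32(11), np.int32(94)), array([ 25.3, 113.1])), ((np.int32(0), np.int32(116), np.int32(13), np.int32(10), np.int32(95)), array([  6.1, 120.3])), ((np.int32(77), np.int32(138), np.int32(12), np.int32(12), np.int32(118)), array([ 82.6, 143.7])), ((np.int32(249), np.int32(150), np.int32(17), np.int32(5), np.int32(79)), array([256.8, 151.9])), ((np.int32(253), np.int32(161), np.int32(1), np.int32(17), np.int32(17)), array([253., 169.])), ((np.int32(69), np.int32(183), np.int32(37), np.int32(47), np.int32(870)), array([ 87.4, 206.4])), ((np.int32(248), np.int32(185), np.int32(17), np.int32(6), np.int32(99)), array([256.1, 187.5]))]
```

View pics/crop.png

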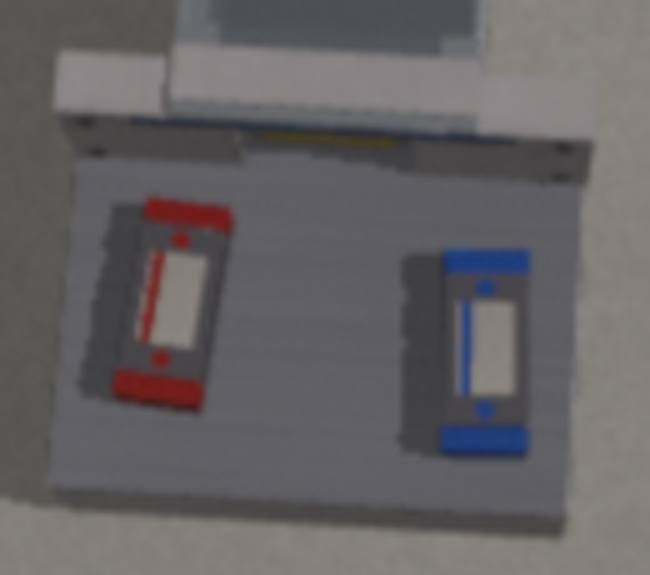

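View pics/crops.png

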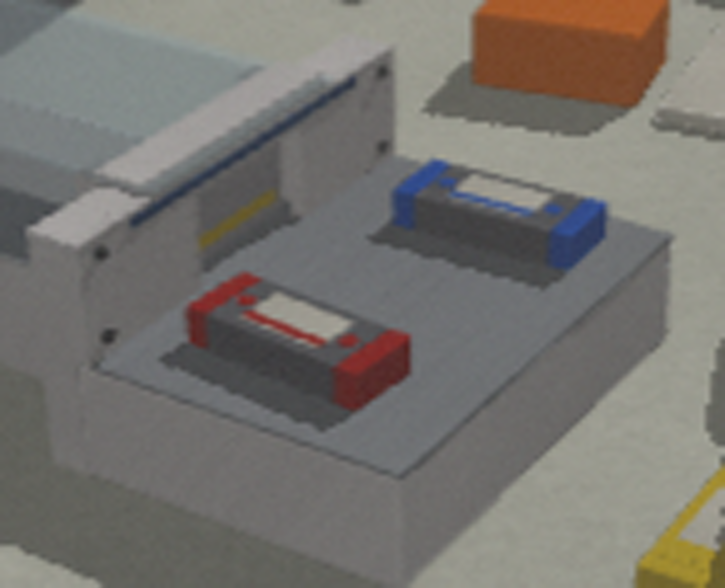

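In the top crop (5x) the shelf's front corners are at (53,487) and (565,515), and the frame foot is at (77,160) and (580,185). The red block's top corners are at about (147,198), (233,210), (200,402) and (115,372). The side view agrees.

Run:
```python
import pickle;from h import *
d=pickle.load(open("snap0.pkl","rb"));t=d["top"];s=d["side"]
f=lambda P:[(x/5+160-.4,y/5+100-.4) for x,y in P]
g=lambda P:[(x/5+150-.4,y/4.7+145-.4) for x,y in P]
sh=onz(t,f([(53,487),(565,515),(580,183),(77,160)]),75)
print("shelf top",sh.round(1)); 
print("side shelf",onz(s,g([(402,475),(670,235),(90,368)]),75).round(1))
print("frame top front edge",onz(t,f([(58,112),(592,142)]),149).round(1))
print("yellow", onz(t,f([(265,137),(397,145)]),95).round(1))
for n,q in d.items():
  bl,l=blobs(q,"red")
  for b,c in bl[-2:]: print(n,onz(q,[c],99).round(1))
print("red top corners",onz(t,f([(147,198),(233,208),(204,384),(115,372)]),99).round(1))
print("blue top corners",onz(t,f([(443,250),(530,250),(528,430),(440,428)]),99).round(1))
m=mask(t,"red");l=blobs(t,"red")[1]
# box frame
fl,fr=sh[0],sh[1]
y=(fl-fr)[:2];print("w",np.linalg.norm(y), "depth",np.linalg.norm(sh[0]-sh[3]),np.linalg.norm(sh[1]-sh[2]))
y/=np.linalg.norm(y);x=np.array([y[1],-y[0]]);O=((fl+fr)/2)[:2]+195*x
print("O",O,"yaw",np.degrees(np.arctan2(x[1],x[0])))
```

```text
shelf top [[ 516.5  192.7   75. ]
 [ 475.3  -75.8   75. ]
 [ 656.8 -103.2   75. ]
 [ 696.4  168.1   75. ]]
side shelf [[517.6 192.9  75. ]
 [476.4 -77.8  75. ]
 [699.4 167.2  75. ]]
frame top front edge [[ 697.5  166.6  149. ]
 [ 654.6 -105.7  149. ]]
yellow [[692.6  64.1  95. ]
 [681.2  -6.1  95. ]]
side [[653.9 108.4  99. ]]
side [[558.9 131.9  99. ]]
top [[652.3 108.2  99. ]]
top [[558.8 131.2  99. ]]
red top corners [[663.3 129.3  99. ]
 [653.3  84.1  99. ]
 [558.8 106.8  99. ]
 [569.8 152.8  99. ]]
blue top corners [[619.4 -25.   99. ]
 [614.9 -70.9  99. ]
 [517.8 -59.9  99. ]
 [523.3 -14.2  99. ]]
w 271.6334054076907 depth 181.5534454006504 183.54486450120524
O [688.67895095  28.83290452] yaw -8.72547400776101
```

```bash
cat > mv.py <<'E'
import numpy as np
from scipy.spatial.transform import Rotation as R
O=np.array([688,30,0.]);B=R.from_euler('z',-8.7,degrees=True)
def b2w(p): return O+B.apply(p)
def w2b(p): return B.inv().apply(np.array(p)-O)
def down(tilt=0,open_along='x',sgn=1):
    # tool x: down leaning forward (box +x) by tilt deg
    t=np.radians(tilt); x=np.array([np.sin(t),0,-np.cos(t)])
    z=np.array([sgn,0,0.]) if open_along=='x' else np.array([0,sgn,0.])
    return B*R.from_matrix(np.c_[x,np.cross(z,x),z])
def delta(s,p,rot):
    c=R.from_rotvec(s["tool_rot"]); 
    return c.inv().apply(b2w(p)-s["tcp_pos"])/1000,np.degrees((c.inv()*rot).as_rotvec())
E
python3 - <<'E'
from plant import robot
from mv import *
s=robot.sense();print(R.from_rotvec(s["tool_rot"]).as_matrix().round(3))
for g in(1,-1):
  print(g,[a.round(4) for a in delta(s,[-95,135,230],down(0,'x',g))])
print(b2w([-95,135,230]))
E
```

```text
[[-0.001  0.938  0.347]
 [ 0.001  0.347 -0.938]
 [-1.    -0.    -0.002]]
1 [array([ 0.0013,  0.638 , -0.6028]), array([-6.09779e+01, -8.62000e-02, -4.32000e-02])]
-1 [array([ 0.0013,  0.638 , -0.6028]), array([ 1.190221e+02, -4.970000e-02,  9.910000e-02])]
[614.51329149 177.81645264 230.        ]
```

>>> play_rows(increments=[{"dy": 0.03, "dz": -0.028, "wx": -3, "gripper": 0.06}, {"dy": 0.06, "dz": -0.056, "wx": -6, "gripper": 0.06}, {"dy": 0.09, "dz": -0.084, "wx": -9, "gripper": 0.06}, {"dy": 0.12, "dz": -0.112, "wx": -12, "gripper": 0.06}, {"dy": 0.15, "dz": -0.14, "wx": -15, "gripper": 0.06}, {"dy": 0.18, "dz": -0.168, "wx": -18, "gripper": 0.06}, {"dy": 0.21, "dz": -0.196, "wx": -21, "gripper": 0.06}, {"dy": 0.24, "dz": -0.224, "wx": -24, "gripper": 0.06}, {"dy": 0.27, "dz": -0.252, "wx": -27, "gripper": 0.06}, {"dy": 0.3, "dz": -0.28, "wx": -30, "gripper": 0.06}])

```text
validation failed for argument at $.in...
```

Run:
```python
from plant import robot
from mv import *
s=robot.sense();print(s["t"],w2b(s["tcp_pos"]),s["finger_gap"],s["wrist_force"],[a.round(4) for a in delta(s,[-95,135,230],down(0,'x',1))])
```

```text
0.1 [-360.45197553 -701.66322445  230.44470093] 85.63831478949022 [ 0.20560578 -0.10832204 -0.41817814] [array([ 0.0013,  0.638 , -0.6028]), array([-6.09779e+01, -8.62000e-02, -4.32000e-02])]
```

>>> play_rows(increments=[{"dx": 0.0, "dy": 0.03, "dz": -0.028, "wx": -3.0, "wy": 0.0, "wz": 0.0, "gripper": 0.06}, {"dx": 0.0, "dy": 0.06, "dz": -0.056, "wx": -6.0, "wy": 0.0, "wz": 0.0, "gripper": 0.06}, {"dx": 0.0, "dy": 0.09, "dz": -0.084, "wx": -9.0, "wy": 0.0, "wz": 0.0, "gripper": 0.06}, {"dx": 0.0, "dy": 0.12, "dz": -0.112, "wx": -12.0, "wy": 0.0, "wz": 0.0, "gripper": 0.06}, {"dx": 0.0, "dy": 0.15, "dz": -0.14, "wx": -15.0, "wy": 0.0, "wz": 0.0, "gripper": 0.06}, {"dx": 0.0, "dy": 0.18, "dz": -0.168, "wx": -18.0, "wy": 0.0, "wz": 0.0, "gripper": 0.06}, {"dx": 0.0, "dy": 0.21, "dz": -0.196, "wx": -21.0, "wy": 0.0, "wz": 0.0, "gripper": 0.06}, {"dx": 0.0, "dy": 0.24, "dz": -0.224, "wx": -24.0, "wy": 0.0, "wz": 0.0, "gripper": 0.06}, {"dx": 0.0, "dy": 0.27, "dz": -0.252, "wx": -27.0, "wy": 0.0, "wz": 0.0, "gripper": 0.06}, {"dx": 0.0, "dy": 0.3, "dz": -0.28, "wx": -30.0, "wy": 0.0, "wz": 0.0, "gripper": 0.06}], squeeze=30)

```text
t: 0.93
tcp_pos: [410.1, -240.8, 231.2]
tool_rot: [0.54, 1.503, -0.54]
wrist_force: [0.9, -0.5, -0.6]
finger_gap: 59.8
```

```bash
cat > st.py <<'E'
import sys
from plant import robot
from mv import *
s=robot.sense()
if __name__=="__main__":
    a=eval(sys.argv[1]);print(s["t"],"tcp box",w2b(s["tcp_pos"]).round(1),s["finger_gap"],s["wrist_force"].round(1))
    print([v.round(4) for v in delta(s,a[0],down(*a[1:]))], s["qpos"].round(2))
E
python3 st.py "([-95,135,230],0,'x',1)"
```

```text
0.9333 tcp box [-233.7 -309.7  231.2] 59.79486107725034 [ 0.9 -0.5 -0.6]
[array([ 0.0011,  0.453 , -0.1089]), array([-3.08409e+01, -5.10000e-03,  1.54000e-02])] [ 0.74  0.2  -0.31  2.    0.07  0.96 -0.3 ]
```

>>> play_rows(increments=[{"dx": 0.0, "dy": 0.04, "dz": -0.01, "wx": -3.0, "wy": 0.0, "wz": 0.0, "gripper": 0.06}, {"dx": 0.0, "dy": 0.08, "dz": -0.02, "wx": -6.0, "wy": 0.0, "wz": 0.0, "gripper": 0.06}, {"dx": 0.0, "dy": 0.12, "dz": -0.03, "wx": -9.0, "wy": 0.0, "wz": 0.0, "gripper": 0.06}, {"dx": 0.0, "dy": 0.16, "dz": -0.039, "wx": -12.0, "wy": 0.0, "wz": 0.0, "gripper": 0.06}, {"dx": 0.0, "dy": 0.2, "dz": -0.048, "wx": -15.0, "wy": 0.0, "wz": 0.0, "gripper": 0.06}, {"dx": 0.0, "dy": 0.24, "dz": -0.058, "wx": -18.0, "wy": 0.0, "wz": 0.0, "gripper": 0.06}, {"dx": 0.0, "dy": 0.28, "dz": -0.067, "wx": -21.0, "wy": 0.0, "wz": 0.0, "gripper": 0.06}, {"dx": 0.0, "dy": 0.32, "dz": -0.077, "wx": -24.0, "wy": 0.0, "wz": 0.0, "gripper": 0.06}, {"dx": 0.0, "dy": 0.36, "dz": -0.086, "wx": -27.5, "wy": 0.0, "wz": 0.0, "gripper": 0.06}, {"dx": 0.0, "dy": 0.4, "dz": -0.096, "wx": -30.8, "wy": 0.0, "wz": 0.0, "gripper": 0.06}])

```text
t: 1.77
tcp_pos: [591.8, 127.9, 230.9]
tool_rot: [0.119, 1.568, -0.12]
wrist_force: [1.0, -0.4, 0.8]
finger_gap: 60.2
```

```bash
python3 st.py "([-95,135,130],0,'x',1)"
```

```text
1.7667 tcp box [-109.9   82.2  230.9] 60.21170188802833 [ 1.  -0.4  0.8]
[array([0.1008, 0.0528, 0.0149]), array([-0.0357, -0.0269,  0.0306])] [ 0.15  0.46 -0.56  1.69  0.27  1.07 -0.64]
```

>>> play_rows(increments=[{"dx": 0.0, "dy": 0.027, "dz": 0.008, "wx": 0.0, "wy": 0.0, "wz": 0.0, "gripper": 0.06}, {"dx": 0.0, "dy": 0.053, "dz": 0.015, "wx": 0.0, "wy": 0.0, "wz": 0.0, "gripper": 0.06}, {"dx": 0.02, "dy": 0.053, "dz": 0.015, "wx": 0.0, "wy": 0.0, "wz": 0.0, "gripper": 0.06}, {"dx": 0.04, "dy": 0.053, "dz": 0.015, "wx": 0.0, "wy": 0.0, "wz": 0.0, "gripper": 0.06}, {"dx": 0.06, "dy": 0.053, "dz": 0.015, "wx": 0.0, "wy": 0.0, "wz": 0.0, "gripper": 0.06}, {"dx": 0.08, "dy": 0.053, "dz": 0.015, "wx": 0.0, "wy": 0.0, "wz": 0.0, "gripper": 0.06}, {"dx": 0.1, "dy": 0.053, "dz": 0.015, "wx": 0.0, "wy": 0.0, "wz": 0.0, "gripper": 0.06}, {"dx": 0.115, "dy": 0.053, "dz": 0.015, "wx": 0.0, "wy": 0.0, "wz": 0.0, "gripper": 0.06}, {"dx": 0.125, "dy": 0.053, "dz": 0.015, "wx": 0.0, "wy": 0.0, "wz": 0.0, "gripper": 0.06}, {"dx": 0.125, "dy": 0.053, "dz": 0.015, "wx": 0.0, "wy": 0.0, "wz": 0.0, "gripper": 0.06}])

```text
t: 2.6
tcp_pos: [612.7, 175.7, 103.5]
tool_rot: [0.12, 1.572, -0.123]
wrist_force: [-0.6, -0.7, -0.1]
finger_gap: 60.0
```

```bash
python3 st.py "([-95,34,82],0,'x',1)"
python3 - <<'E'
from plant import robot
from h import *
for n,b in(("side",(130,150,300,290)),("top",(150,90,290,215))):
    i=robot.snapshot(n)["img"][b[1]:b[3],b[0]:b[2],::-1]
    cv2.imwrite(f"pics/{n}1.png",cv2.resize(i,None,fx=4,fy=4,interpolation=cv2.INTER_CUBIC))
E
```

```text
2.6 tcp box [-96.5 132.6 103.5] 59.993066809670864 [-0.6 -0.7 -0.1]
[array([ 0.0217, -0.0986,  0.0019]), array([-0.171 , -0.2474,  0.1188])] [ 0.02  0.66 -0.49  1.7   0.38  0.89 -0.79]
```

View pics/side1.png

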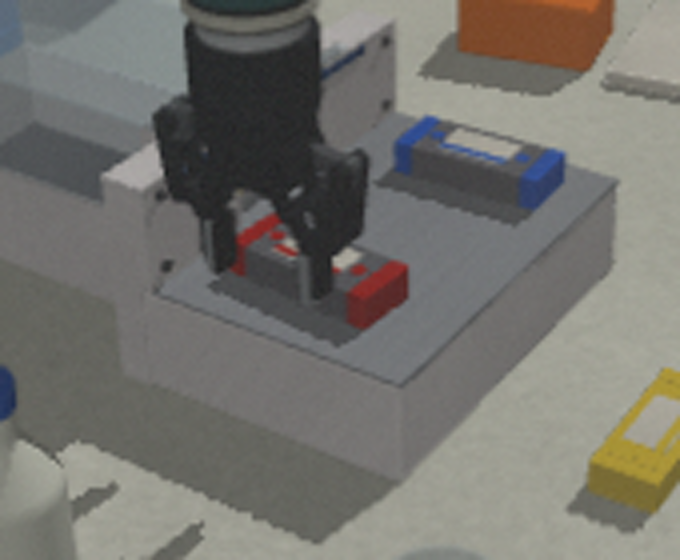

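View pics/top1.png

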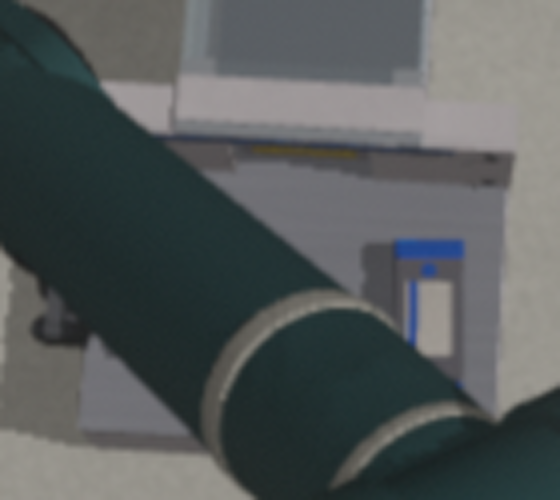

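In the side view both fingers stand just left of the red block, at (215,260) and (315,290), with clearance to the frame. Next I'll lower the tool and push.

>>> play_rows(increments=[{"dx": 0.011, "dy": 0.0, "dz": 0.001, "wx": 0.0, "wy": 0.0, "wz": 0.0, "gripper": 0.06}, {"dx": 0.022, "dy": 0.0, "dz": 0.002, "wx": 0.0, "wy": 0.0, "wz": 0.0, "gripper": 0.06}, {"dx": 0.022, "dy": 0.0, "dz": 0.002, "wx": 0.0, "wy": 0.0, "wz": 0.0, "gripper": 0.06}, {"dx": 0.022, "dy": -0.008, "dz": 0.002, "wx": 0.0, "wy": 0.0, "wz": 0.0, "gripper": 0.06}, {"dx": 0.022, "dy": -0.015, "dz": 0.002, "wx": 0.0, "wy": 0.0, "wz": 0.0, "gripper": 0.06}, {"dx": 0.022, "dy": -0.021, "dz": 0.002, "wx": 0.0, "wy": 0.0, "wz": 0.0, "gripper": 0.06}, {"dx": 0.022, "dy": -0.027, "dz": 0.002, "wx": 0.0, "wy": 0.0, "wz": 0.0, "gripper": 0.06}, {"dx": 0.022, "dy": -0.033, "dz": 0.002, "wx": 0.0, "wy": 0.0, "wz": 0.0, "gripper": 0.06}, {"dx": 0.022, "dy": -0.039, "dz": 0.002, "wx": 0.0, "wy": 0.0, "wz": 0.0, "gripper": 0.06}, {"dx": 0.022, "dy": -0.045, "dz": 0.002, "wx": 0.0, "wy": 0.0, "wz": 0.0, "gripper": 0.06}])

```text
t: 3.53
tcp_pos: [609.5, 131.2, 84.6]
tool_rot: [0.122, 1.567, -0.121]
wrist_force: [-0.4, 1.4, -0.0]
finger_gap: 59.9
```

```bash
python3 st.py "([-95,34,82],0,'x',1)"
python3 - <<'E'
from plant import robot
from h import *
for n,b in(("side",(130,150,300,290)),):
    i=robot.snapshot(n)["img"][b[1]:b[3],b[0]:b[2],::-1]
    cv2.imwrite(f"pics/{n}2.png",cv2.resize(i,None,fx=4,fy=4,interpolation=cv2.INTER_CUBIC))
E
```

```text
3.5333 tcp box [-92.9  88.2  84.6] 59.9204794553404 [-0.4  1.4 -0. ]
[array([ 0.0026, -0.0542, -0.0019]), array([-0.1822,  0.0399, -0.0292])] [ 0.09  0.66 -0.48  1.75  0.4   0.83 -0.74]
```

View pics/side2.png

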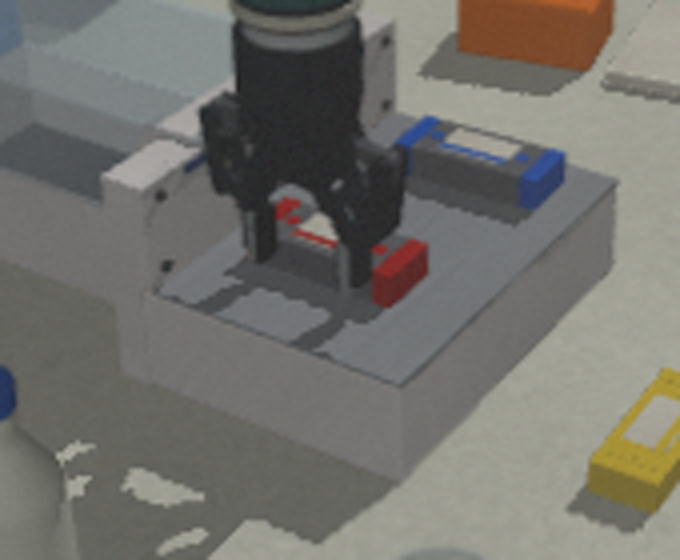

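The red block is flush against both fingers and has moved. I'll carry on to the middle.

>>> play_rows(increments=[{"dx": 0.002, "dy": -0.007, "dz": 0.0, "wx": 0.0, "wy": 0.0, "wz": 0.0, "gripper": 0.06}, {"dx": 0.002, "dy": -0.014, "dz": -0.001, "wx": 0.0, "wy": 0.0, "wz": 0.0, "gripper": 0.06}, {"dx": 0.002, "dy": -0.021, "dz": -0.002, "wx": 0.0, "wy": 0.0, "wz": 0.0, "gripper": 0.06}, {"dx": 0.002, "dy": -0.028, "dz": -0.002, "wx": 0.0, "wy": 0.0, "wz": 0.0, "gripper": 0.06}, {"dx": 0.002, "dy": -0.035, "dz": -0.002, "wx": 0.0, "wy": 0.0, "wz": 0.0, "gripper": 0.06}, {"dx": 0.002, "dy": -0.041, "dz": -0.002, "wx": 0.0, "wy": 0.0, "wz": 0.0, "gripper": 0.06}, {"dx": 0.002, "dy": -0.046, "dz": -0.002, "wx": 0.0, "wy": 0.0, "wz": 0.0, "gripper": 0.06}, {"dx": 0.002, "dy": -0.05, "dz": -0.002, "wx": 0.0, "wy": 0.0, "wz": 0.0, "gripper": 0.06}, {"dx": 0.002, "dy": -0.053, "dz": -0.002, "wx": 0.0, "wy": 0.0, "wz": 0.0, "gripper": 0.06}, {"dx": 0.002, "dy": -0.054, "dz": -0.002, "wx": 0.0, "wy": 0.0, "wz": 0.0, "gripper": 0.06}])

```text
t: 4.42
tcp_pos: [599.0, 78.0, 82.2]
tool_rot: [0.122, 1.568, -0.122]
wrist_force: [1.0, 1.4, 0.9]
finger_gap: 60.1
```

```bash
python3 st.py "([-95,34,82],0,'x',1)"
python3 - <<'E'
from plant import robot
from h import *
from mv import *
q=robot.snapshot("side")
for b,c in blobs(q,"red",8)[0]: print(b,c,w2b(onz(q,[c],99)[0]).round(1))
b=(130,150,300,290)
cv2.imwrite("pics/side3.png",cv2.resize(q["img"][b[1]:b[3],b[0]:b[2],::-1],None,fx=4,fy=4,interpolation=cv2.INTER_CUBIC))
E
```

```text
4.4167 tcp box [-95.2  33.9  82.2] 60.132074957898446 [1.  1.4 0.9]
[array([0.0002, 0.0001, 0.0002]), array([-0.2127, -0.0085,  0.0169])] [ 0.18  0.64 -0.49  1.8   0.4   0.8  -0.66]
(np.int32(212), np.int32(191), np.int32(5), np.int32(5), np.int32(13)) [213.7 192.7] [-47.1 -12.8  99. ]
(np.int32(236), np.int32(201), np.int32(12), np.int32(11), np.int32(54)) [241.7 205.4] [-144.     2.9   99. ]
```

View pics/side3.png

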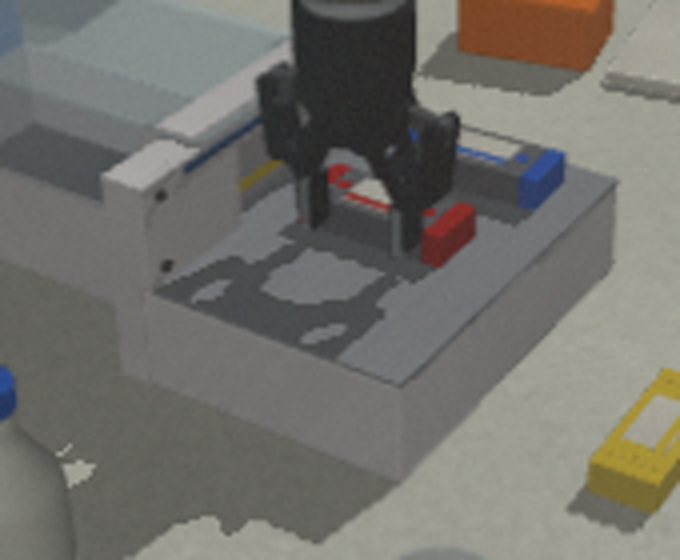

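>>> play_rows(increments=[{"dx": 0.0, "dy": 0.01, "dz": 0.0, "wx": 0.0, "wy": 0.0, "wz": 0.0, "gripper": 0.06}, {"dx": 0.0, "dy": 0.02, "dz": 0.0, "wx": 0.0, "wy": 0.0, "wz": 0.0, "gripper": 0.06}, {"dx": -0.01, "dy": 0.025, "dz": 0.0, "wx": 0.0, "wy": 0.0, "wz": 0.0, "gripper": 0.06}, {"dx": -0.03, "dy": 0.025, "dz": 0.0, "wx": 0.0, "wy": 0.0, "wz": 0.0, "gripper": 0.06}, {"dx": -0.06, "dy": 0.025, "dz": -0.01, "wx": 0.0, "wy": 0.0, "wz": 0.0, "gripper": 0.06}, {"dx": -0.09, "dy": 0.025, "dz": -0.03, "wx": 0.0, "wy": 0.0, "wz": 0.0, "gripper": 0.06}, {"dx": -0.11, "dy": 0.025, "dz": -0.06, "wx": 0.0, "wy": 0.0, "wz": 0.0, "gripper": 0.015}, {"dx": -0.11, "dy": 0.015, "dz": -0.09, "wx": 0.0, "wy": 0.0, "wz": 0.0, "gripper": 0.015}, {"dx": -0.11, "dy": 0.0, "dz": -0.12, "wx": 0.0, "wy": 0.0, "wz": 0.0, "gripper": 0.015}, {"dx": -0.11, "dy": -0.034, "dz": -0.13, "wx": 0.0, "wy": 0.0, "wz": 0.0, "gripper": 0.015}])

```text
t: 5.3
tcp_pos: [461.9, 70.2, 193.4]
tool_rot: [0.114, 1.568, -0.113]
wrist_force: [-0.5, -0.1, -0.1]
finger_gap: 14.9
```

```bash
python3 st.py "([-210,0,150],28,'y',1)"; python3 st.py "([-210,0,150],28,'y',-1)";python3 - <<'E'
from plant import robot
from h import *
from mv import *
for n,b in(("side",(130,150,300,290)),("top",(150,90,290,215))):
  q=robot.snapshot(n)
  for bb,c in blobs(q,"red",8)[0]: print(n,bb,c,w2b(onz(q,[c],99)[0]).round(1))
  cv2.imwrite(f"pics/{n}4.png",cv2.resize(q["img"][b[1]:b[3],b[0]:b[2],::-1],None,fx=4,fy=4,interpolation=cv2.INTER_CUBIC))
E
```

```text
5.3 tcp box [-229.6    5.6  193.4] 14.944914752567062 [-0.5 -0.1 -0.1]
[array([ 0.0434, -0.0058,  0.0195]), array([-87.649 , -21.797 , -22.0572])] [ 0.32  0.28 -0.62  2.04  0.2   0.88 -0.55]
5.3 tcp box [-229.6    5.6  193.4] 14.944914752567062 [-0.5 -0.1 -0.1]
[array([ 0.0434, -0.0058,  0.0195]), array([ 88.4369, -22.099 ,  21.8383])] [ 0.32  0.28 -0.62  2.04  0.2   0.88 -0.55]
side (np.int32(222), np.int32(71), np.int32(6), np.int32(8), np.int32(36)) [224.7  74.3] [ 552.5 -977.5   99. ]
side (np.int32(206), np.int32(191), np.int32(11), np.int32(8), np.int32(27)) [210.7 194.6] [-46.   -0.4  99. ]
side (np.int32(237), np.int32(201), np.int32(11), np.int32(9), np.int32(40)) [242.1 204.8] [-1.434e+02 -1.000e-01  9.900e+01]
top (np.int32(217), np.int32(142), np.int32(16), np.int32(5), np.int32(62)) [224.7 143.8] [-46.9  -1.5  99. ]
```

View pics/side4.png

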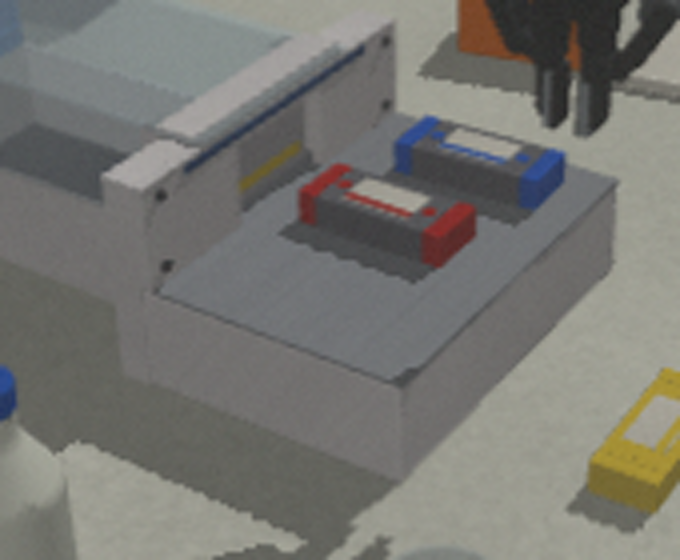

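View pics/top4.png

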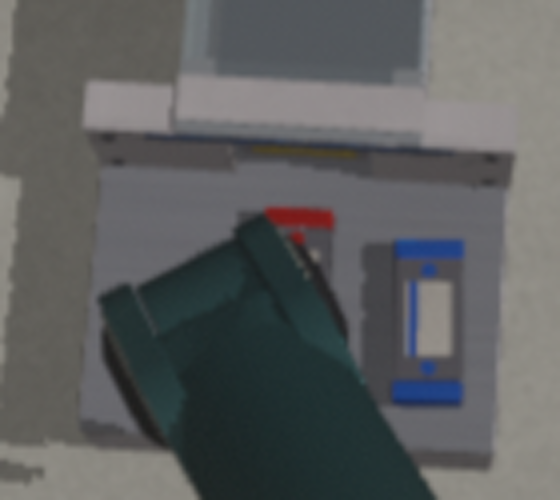

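The side view shows the red block square in front of the flap (caps at x -46 and -143, y about -1 to 0). Blue has not moved. Now I'll turn the tool and tilt it forward.

>>> play_rows(increments=[{"dx": 0.0, "dy": 0.0, "dz": 0.0, "wx": -6.5, "wy": -1.6, "wz": -1.6, "gripper": 0.015}, {"dx": 0.0, "dy": 0.0, "dz": 0.0, "wx": -13.0, "wy": -3.2, "wz": -3.3, "gripper": 0.015}, {"dx": 0.0, "dy": 0.0, "dz": 0.0, "wx": -19.5, "wy": -4.8, "wz": -4.9, "gripper": 0.015}, {"dx": 0.0, "dy": 0.0, "dz": 0.0, "wx": -26.0, "wy": -6.5, "wz": -6.5, "gripper": 0.015}, {"dx": 0.0, "dy": 0.0, "dz": 0.0, "wx": -32.5, "wy": -8.1, "wz": -8.2, "gripper": 0.015}, {"dx": 0.0, "dy": 0.0, "dz": 0.0, "wx": -39.0, "wy": -9.7, "wz": -9.8, "gripper": 0.015}, {"dx": 0.0, "dy": 0.0, "dz": 0.0, "wx": -45.5, "wy": -11.3, "wz": -11.4, "gripper": 0.015}, {"dx": 0.0, "dy": 0.0, "dz": 0.0, "wx": -52.0, "wy": -12.9, "wz": -13.1, "gripper": 0.015}, {"dx": 0.0, "dy": 0.0, "dz": 0.0, "wx": -58.5, "wy": -14.5, "wz": -14.7, "gripper": 0.015}, {"dx": 0.0, "dy": 0.0, "dz": 0.0, "wx": -65.0, "wy": -16.2, "wz": -16.4, "gripper": 0.015}])

```text
t: 6.23
tcp_pos: [466.1, 66.8, 193.1]
tool_rot: [-0.973, 1.163, 0.515]
wrist_force: [-0.1, -0.5, -0.2]
finger_gap: 15.1
```

```bash
python3 st.py "([-205,-1,130],28,'y',1)"
```

```text
6.2333 tcp box [-224.9    2.8  193.1] 15.103026567589117 [-0.1 -0.5 -0.2]
[array([ 0.0662,  0.0048, -0.0005]), array([-22.7488,  -5.7733,  -5.4716])] [ 0.3   0.15 -0.72  2.26  0.68  0.59  0.06]
```

>>> play_rows(increments=[{"dx": 0.007, "dy": 0.001, "dz": 0.0, "wx": -4.0, "wy": -1.0, "wz": -1.0, "gripper": 0.015}, {"dx": 0.014, "dy": 0.001, "dz": 0.0, "wx": -8.0, "wy": -2.0, "wz": -2.0, "gripper": 0.015}, {"dx": 0.021, "dy": 0.002, "dz": 0.0, "wx": -12.0, "wy": -3.0, "wz": -3.0, "gripper": 0.015}, {"dx": 0.028, "dy": 0.003, "dz": 0.0, "wx": -16.0, "wy": -4.0, "wz": -4.0, "gripper": 0.015}, {"dx": 0.036, "dy": 0.003, "dz": 0.0, "wx": -20.0, "wy": -5.0, "wz": -5.0, "gripper": 0.015}, {"dx": 0.044, "dy": 0.004, "dz": 0.0, "wx": -22.7, "wy": -5.8, "wz": -5.5, "gripper": 0.015}, {"dx": 0.052, "dy": 0.004, "dz": 0.0, "wx": -22.7, "wy": -5.8, "wz": -5.5, "gripper": 0.015}, {"dx": 0.06, "dy": 0.005, "dz": 0.0, "wx": -22.7, "wy": -5.8, "wz": -5.5, "gripper": 0.015}, {"dx": 0.066, "dy": 0.005, "dz": 0.0, "wx": -22.7, "wy": -5.8, "wz": -5.5, "gripper": 0.015}, {"dx": 0.066, "dy": 0.005, "dz": 0.0, "wx": -22.7, "wy": -5.8, "wz": -5.5, "gripper": 0.015}])

```text
t: 7.07
tcp_pos: [484.9, 59.8, 128.8]
tool_rot: [-1.314, 0.941, 0.722]
wrist_force: [-0.1, -0.9, 0.8]
finger_gap: 15.0
```

```bash
python3 st.py "([-185,-1,85],28,'y',1)"
python3 - <<'E'
from plant import robot
from h import *
from mv import *
b=(130,150,300,290)
q=robot.snapshot("side")
cv2.imwrite(f"pics/side5.png",cv2.resize(q["img"][b[1]:b[3],b[0]:b[2],::-1],None,fx=4,fy=4,interpolation=cv2.INTER_CUBIC))
E
```

```text
7.0667 tcp box [-205.2   -1.3  128.8] 15.04818126167893 [-0.1 -0.9  0.8]
[array([0.0482, 0.0026, 0.0003]), array([-0.4055, -0.1049, -0.1292])] [ 0.19  0.27 -0.57  2.37  1.34  0.38 -0.16]
```

View pics/side5.png

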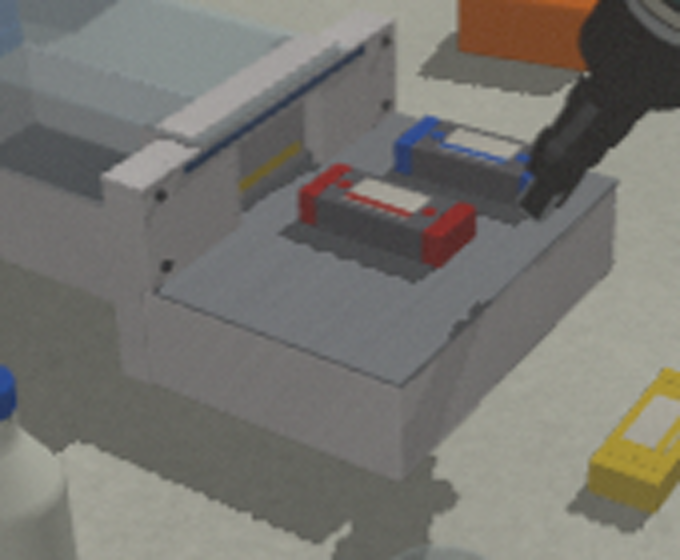

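>>> play_rows(increments=[{"dx": 0.008, "dy": 0.0, "dz": 0.0, "wx": 0.0, "wy": 0.0, "wz": 0.0, "gripper": 0.015}, {"dx": 0.016, "dy": 0.001, "dz": 0.0, "wx": 0.0, "wy": 0.0, "wz": 0.0, "gripper": 0.015}, {"dx": 0.024, "dy": 0.001, "dz": 0.0, "wx": 0.0, "wy": 0.0, "wz": 0.0, "gripper": 0.015}, {"dx": 0.032, "dy": 0.002, "dz": 0.0, "wx": 0.0, "wy": 0.0, "wz": 0.0, "gripper": 0.015}, {"dx": 0.038, "dy": 0.002, "dz": 0.0, "wx": 0.0, "wy": 0.0, "wz": 0.0, "gripper": 0.015}, {"dx": 0.043, "dy": 0.002, "dz": 0.0, "wx": 0.0, "wy": 0.0, "wz": 0.0, "gripper": 0.015}, {"dx": 0.047, "dy": 0.002, "dz": 0.0, "wx": 0.0, "wy": 0.0, "wz": 0.0, "gripper": 0.015}, {"dx": 0.048, "dy": 0.002, "dz": 0.0, "wx": 0.0, "wy": 0.0, "wz": 0.0, "gripper": 0.015}, {"dx": 0.048, "dy": 0.002, "dz": 0.0, "wx": 0.0, "wy": 0.0, "wz": 0.0, "gripper": 0.015}, {"dx": 0.048, "dy": 0.002, "dz": 0.0, "wx": 0.0, "wy": 0.0, "wz": 0.0, "gripper": 0.015}])

```text
t: 7.95
tcp_pos: [505.0, 55.8, 86.2]
tool_rot: [-1.313, 0.941, 0.721]
wrist_force: [-0.0, -0.2, 0.4]
finger_gap: 15.0
```

```bash
python3 st.py "([-115,-1,85],28,'y',1)"
```

```text
7.95 tcp box [-184.8   -2.2   86.2] 15.021992590257295 [-0.  -0.2  0.4]
[array([ 0.0338, -0.0611,  0.0017]), array([-0.4464, -0.1307, -0.0844])] [ 0.16  0.41 -0.52  2.35  1.65  0.4  -0.44]
```

Push 70 mm along box +x. The cartridge nose should end near the frame, at about x -10 to 0.

>>> play_rows(increments=[{"dx": 0.004, "dy": -0.007, "dz": 0.001, "wx": 0.0, "wy": 0.0, "wz": 0.0, "gripper": 0.015}, {"dx": 0.008, "dy": -0.014, "dz": 0.001, "wx": 0.0, "wy": 0.0, "wz": 0.0, "gripper": 0.015}, {"dx": 0.012, "dy": -0.021, "dz": 0.001, "wx": 0.0, "wy": 0.0, "wz": 0.0, "gripper": 0.015}, {"dx": 0.016, "dy": -0.028, "dz": 0.001, "wx": 0.0, "wy": 0.0, "wz": 0.0, "gripper": 0.015}, {"dx": 0.02, "dy": -0.035, "dz": 0.001, "wx": 0.0, "wy": 0.0, "wz": 0.0, "gripper": 0.015}, {"dx": 0.024, "dy": -0.042, "dz": 0.001, "wx": 0.0, "wy": 0.0, "wz": 0.0, "gripper": 0.015}, {"dx": 0.027, "dy": -0.048, "dz": 0.001, "wx": 0.0, "wy": 0.0, "wz": 0.0, "gripper": 0.015}, {"dx": 0.03, "dy": -0.054, "dz": 0.001, "wx": 0.0, "wy": 0.0, "wz": 0.0, "gripper": 0.015}, {"dx": 0.033, "dy": -0.059, "dz": 0.001, "wx": 0.0, "wy": 0.0, "wz": 0.0, "gripper": 0.015}, {"dx": 0.034, "dy": -0.061, "dz": 0.001, "wx": 0.0, "wy": 0.0, "wz": 0.0, "gripper": 0.015}])

```text
t: 8.78
tcp_pos: [574.8, 45.1, 84.2]
tool_rot: [-1.313, 0.942, 0.721]
wrist_force: [-1.8, 0.1, -0.2]
finger_gap: 14.9
```

```bash
python3 st.py "([-45,-1,85],28,'y',1)"
python3 - <<'E'
from plant import robot
from h import *
from mv import *
for n,b in(("side",(130,150,300,290)),("top",(150,90,290,215))):
  q=robot.snapshot(n)
  for bb,c in blobs(q,"red",8)[0]: print(n,bb,c,w2b(onz(q,[c],99)[0]).round(1))
  cv2.imwrite(f"pics/{n}6.png",cv2.resize(q["img"][b[1]:b[3],b[0]:b[2],::-1],None,fx=4,fy=4,interpolation=cv2.INTER_CUBIC))
E
```

```text
8.7833 tcp box [-114.2   -2.2   84.2] 14.940959923381675 [-1.8  0.1 -0.2]
[array([ 0.0317, -0.0615,  0.0018]), array([-0.4868, -0.1587, -0.1039])] [ 0.18  0.48 -0.48  2.21  1.53  0.38 -0.22]
side (np.int32(222), np.int32(71), np.int32(6), np.int32(8), np.int32(25)) [224.6  73.4] [ 561.7 -990.6   99. ]
side (np.int32(195), np.int32(187), np.int32(9), np.int32(7), np.int32(11)) [199. 190.] [-5.2 -4.  99. ]
side (np.int32(223), np.int32(198), np.int32(7), np.int32(8), np.int32(26)) [226.2 201.7] [-100.6    8.4   99. ]
top (np.int32(218), np.int32(127), np.int32(16), np.int32(4), np.int32(51)) [225.4 128.6] [-4.6 -0.5 99. ]
top (np.int32(215), np.int32(161), np.int32(17), np.int32(6), np.int32(86)) [223.  163.6] [-101.4   -0.6   99. ]
```

View pics/side6.png

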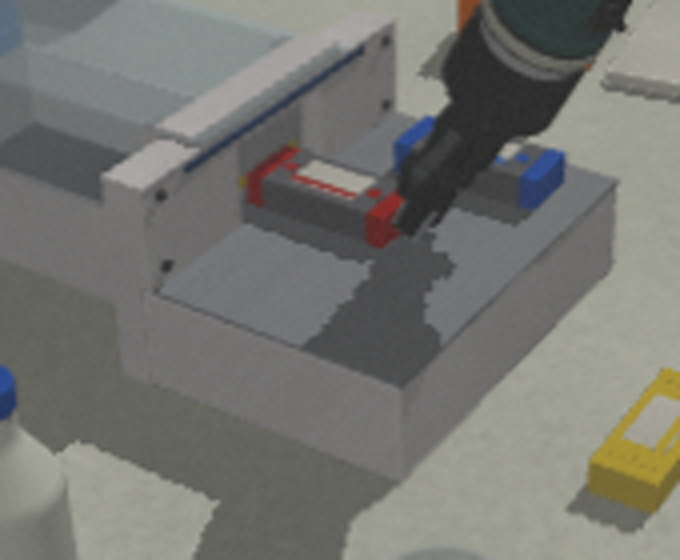

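View pics/top6.png

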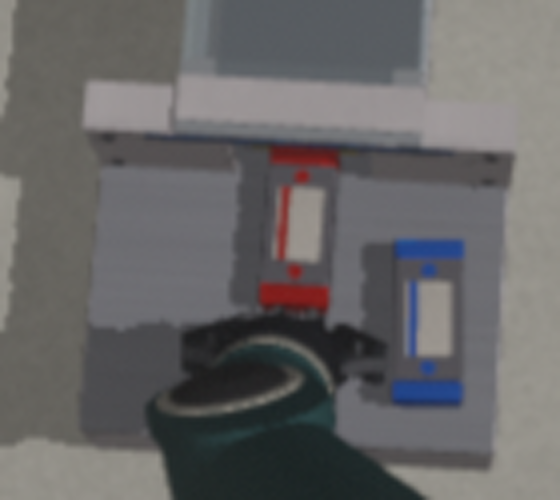

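Centred (cap y about -0.5) and square to the opening. I'll continue through the flap.

>>> play_rows(increments=[{"dx": 0.003, "dy": -0.006, "dz": 0.0, "wx": 0.0, "wy": 0.0, "wz": 0.0, "gripper": 0.015}, {"dx": 0.006, "dy": -0.012, "dz": 0.001, "wx": 0.0, "wy": 0.0, "wz": 0.0, "gripper": 0.015}, {"dx": 0.009, "dy": -0.018, "dz": 0.001, "wx": 0.0, "wy": 0.0, "wz": 0.0, "gripper": 0.015}, {"dx": 0.012, "dy": -0.024, "dz": 0.001, "wx": 0.0, "wy": 0.0, "wz": 0.0, "gripper": 0.015}, {"dx": 0.015, "dy": -0.03, "dz": 0.001, "wx": 0.0, "wy": 0.0, "wz": 0.0, "gripper": 0.015}, {"dx": 0.019, "dy": -0.036, "dz": 0.001, "wx": 0.0, "wy": 0.0, "wz": 0.0, "gripper": 0.015}, {"dx": 0.022, "dy": -0.042, "dz": 0.001, "wx": 0.0, "wy": 0.0, "wz": 0.0, "gripper": 0.015}, {"dx": 0.025, "dy": -0.048, "dz": 0.001, "wx": 0.0, "wy": 0.0, "wz": 0.0, "gripper": 0.015}, {"dx": 0.028, "dy": -0.054, "dz": 0.001, "wx": 0.0, "wy": 0.0, "wz": 0.0, "gripper": 0.015}, {"dx": 0.031, "dy": -0.06, "dz": 0.001, "wx": 0.0, "wy": 0.0, "wz": 0.0, "gripper": 0.015}])

```text
t: 9.72
tcp_pos: [641.3, 35.5, 84.9]
tool_rot: [-1.313, 0.942, 0.721]
wrist_force: [-1.7, -0.2, -0.5]
finger_gap: 15.2
```

```bash
python3 st.py "([-15,-1,86],28,'y',1)"
python3 - <<'E'
from plant import robot
from h import *
from mv import *
for n,b in(("side",(130,150,300,290)),("top",(150,50,290,200))):
  q=robot.snapshot(n)
  for bb,c in blobs(q,"red",8)[0]: print(n,bb,c,w2b(onz(q,[c],99)[0]).round(1))
  cv2.imwrite(f"pics/{n}7.png",cv2.resize(q["img"][b[1]:b[3],b[0]:b[2],::-1],None,fx=4,fy=4,interpolation=cv2.INTER_CUBIC))
E
```

```text
9.7167 tcp box [-46.9  -1.7  84.9] 15.177296890492158 [-1.7 -0.2 -0.5]
[array([ 0.014 , -0.0287,  0.0009]), array([-0.4546, -0.1534, -0.1209])] [ 0.21  0.56 -0.48  2.06  1.37  0.4   0.01]
side (np.int32(222), np.int32(71), np.int32(6), np.int32(8), np.int32(36)) [224.6  74.2] [ 553.9 -978.8   99. ]
side (np.int32(201), np.int32(192), np.int32(8), np.int32(5), np.int32(20)) [204.8 194.4] [-32.1   6.9  99. ]
top (np.int32(217), np.int32(136), np.int32(16), np.int32(7), np.int32(79)) [224.6 138.5] [-32.3  -0.2  99. ]
```

View pics/side7.png

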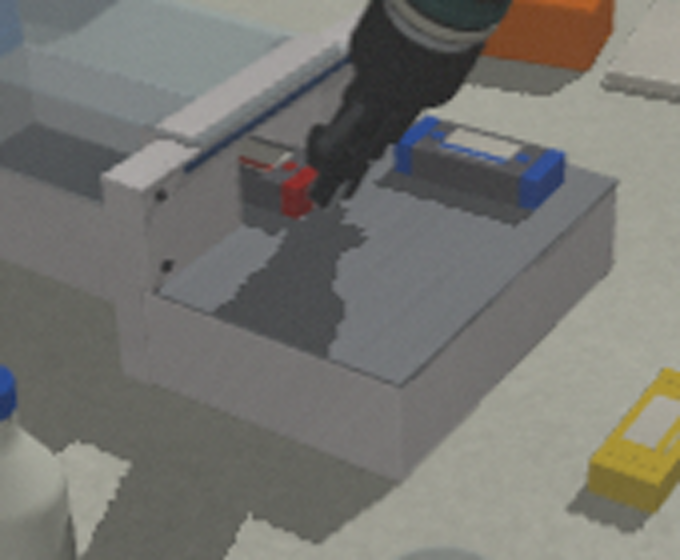

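View pics/top7.png

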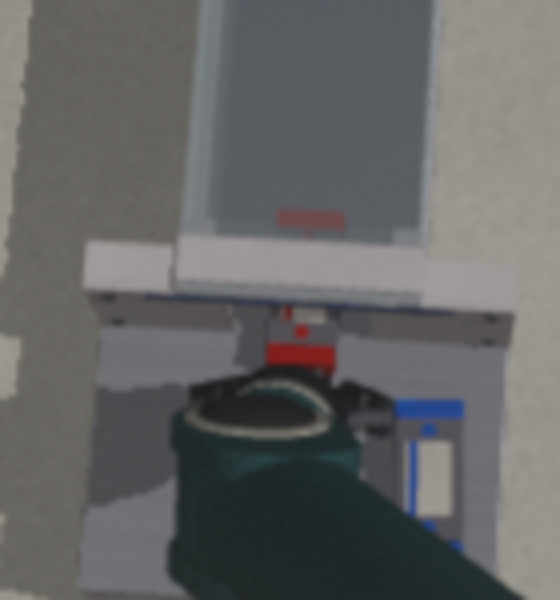

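>>> play_rows(increments=[{"dx": 0.002, "dy": -0.004, "dz": 0.0, "wx": 0.0, "wy": 0.0, "wz": 0.0, "gripper": 0.015}, {"dx": 0.004, "dy": -0.008, "dz": 0.0, "wx": 0.0, "wy": 0.0, "wz": 0.0, "gripper": 0.015}, {"dx": 0.006, "dy": -0.012, "dz": 0.0, "wx": 0.0, "wy": 0.0, "wz": 0.0, "gripper": 0.015}, {"dx": 0.008, "dy": -0.016, "dz": 0.001, "wx": 0.0, "wy": 0.0, "wz": 0.0, "gripper": 0.015}, {"dx": 0.01, "dy": -0.02, "dz": 0.001, "wx": 0.0, "wy": 0.0, "wz": 0.0, "gripper": 0.015}, {"dx": 0.012, "dy": -0.024, "dz": 0.001, "wx": 0.0, "wy": 0.0, "wz": 0.0, "gripper": 0.015}, {"dx": 0.013, "dy": -0.027, "dz": 0.001, "wx": 0.0, "wy": 0.0, "wz": 0.0, "gripper": 0.015}, {"dx": 0.014, "dy": -0.029, "dz": 0.001, "wx": 0.0, "wy": 0.0, "wz": 0.0, "gripper": 0.015}, {"dx": 0.014, "dy": -0.029, "dz": 0.001, "wx": 0.0, "wy": 0.0, "wz": 0.0, "gripper": 0.015}, {"dx": 0.014, "dy": -0.029, "dz": 0.001, "wx": 0.0, "wy": 0.0, "wz": 0.0, "gripper": 0.015}])

```text
t: 10.65
tcp_pos: [672.6, 31.4, 86.0]
tool_rot: [-1.313, 0.942, 0.721]
wrist_force: [-0.2, -0.8, 0.2]
finger_gap: 14.9
```

```bash
python3 st.py "([-5,-1,86],28,'y',1)"
python3 - <<'E'
from plant import robot
from h import *
from mv import *
for n,b in(("side",(80,130,300,290)),("top",(150,0,290,150))):
  q=robot.snapshot(n)
  for bb,c in blobs(q,"red",8)[0]: print(n,bb,c,w2b(onz(q,[c],99)[0]).round(1))
  cv2.imwrite(f"pics/{n}8.png",cv2.resize(q["img"][b[1]:b[3],b[0]:b[2],::-1],None,fx=3.5,fy=3.5,interpolation=cv2.INTER_CUBIC))
E
```

```text
10.65 tcp box [-15.4  -0.9  86. ] 14.875289920300846 [-0.2 -0.8  0.2]
[array([ 0.0049, -0.0092,  0.    ]), array([-0.4598, -0.1505, -0.1269])] [ 0.23  0.6  -0.49  1.99  1.3   0.42  0.11]
side (np.int32(222), np.int32(71), np.int32(7), np.int32(8), np.int32(41)) [224.7  74.3] [ 552.5 -977.5   99. ]
```

View pics/side8.png

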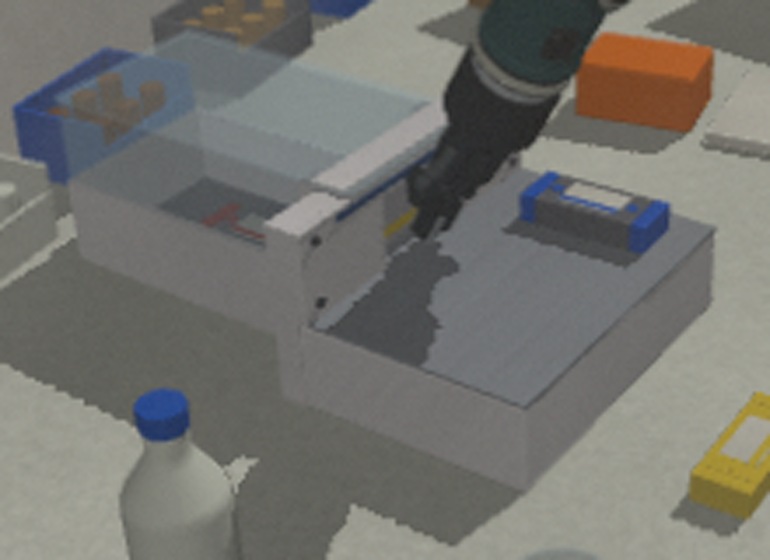

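View pics/top8.png

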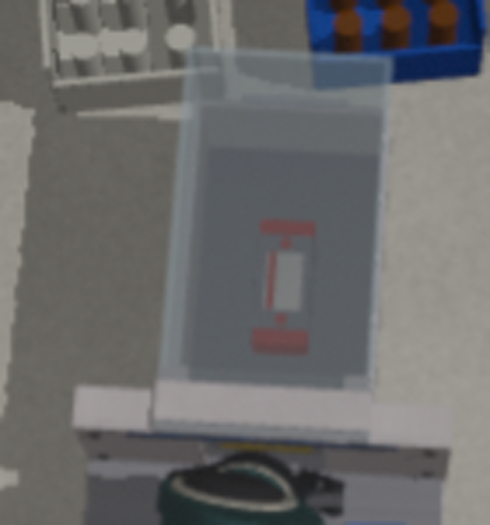

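The cartridge has gone down the chute: the top view shows its red caps inside the bin at (287,228) and (280,342). The flap strip hangs shut. Drawing back now.

>>> play_rows(increments=[{"dx": -0.005, "dy": 0.009, "dz": 0.0, "wx": 0.0, "wy": 0.0, "wz": 0.0, "gripper": 0.015}, {"dx": -0.012, "dy": 0.022, "dz": 0.0, "wx": 0.0, "wy": 0.0, "wz": 0.0, "gripper": 0.015}, {"dx": -0.021, "dy": 0.04, "dz": 0.0, "wx": 0.0, "wy": 0.0, "wz": 0.0, "gripper": 0.015}, {"dx": -0.033, "dy": 0.062, "dz": 0.0, "wx": 0.0, "wy": 0.0, "wz": 0.0, "gripper": 0.015}, {"dx": -0.047, "dy": 0.088, "dz": 0.0, "wx": 0.0, "wy": 0.0, "wz": 0.0, "gripper": 0.015}, {"dx": -0.061, "dy": 0.106, "dz": 0.0, "wx": 0.0, "wy": 0.0, "wz": 0.0, "gripper": 0.015}, {"dx": -0.085, "dy": 0.113, "dz": 0.0, "wx": 0.0, "wy": 0.0, "wz": 0.0, "gripper": 0.015}, {"dx": -0.115, "dy": 0.115, "dz": 0.0, "wx": 0.0, "wy": 0.0, "wz": 0.0, "gripper": 0.015}, {"dx": -0.14, "dy": 0.117, "dz": 0.0, "wx": 0.0, "wy": 0.0, "wz": 0.0, "gripper": 0.015}, {"dx": -0.15, "dy": 0.118, "dz": 0.0, "wx": 0.0, "wy": 0.0, "wz": 0.0, "gripper": 0.015}])

```text
t: 11.58
tcp_pos: [499.5, 60.2, 165.9]
tool_rot: [-1.316, 0.938, 0.721]
wrist_force: [0.9, -0.3, 0.3]
finger_gap: 14.7
```

```bash
python3 st.py "([-195,-1,180],28,'y',1)"
python3 - <<'E'
from plant import robot
from h import *
from mv import *
for n,b in(("side",(80,130,300,290)),("top",(150,0,290,215))):
  q=robot.snapshot(n)
  if n=="top":
    for bb,c in blobs(q,"blue",15)[0]: print(n,bb,c,w2b(onz(q,[c],99)[0]).round(1))
  f=3.5 if n=="side" else 2.7
  cv2.imwrite(f"pics/{n}9.png",cv2.resize(q["img"][b[1]:b[3],b[0]:b[2],::-1],None,fx=f,fy=f,interpolation=cv2.INTER_CUBIC))
  cv2.imwrite(f"pics/{n}9f.png",cv2.resize(q["img"][:,:,::-1],(800,600)))
E
```

```text
11.5833 tcp box [-190.9    1.3  165.9] 14.74512193102726 [ 0.9 -0.3  0.3]
[array([-0.0144, -0.003 , -0.0023]), array([-0.338 , -0.0976,  0.0457])] [ 0.25  0.21 -0.62  2.31  1.06  0.39  0.14]
top (np.int32(8), np.int32(0), np.int32(59), np.int32(44), np.int32(1555)) [37.1 21.5] [278.5 544.6  99. ]
top (np.int32(238), np.int32(0), np.int32(8), np.int32(15), np.int32(103)) [241.4   6.9] [355.7 -22.1  99. ]
top (np.int32(252), np.int32(0), np.int32(37), np.int32(23), np.int32(483)) [271.7  11.5] [ 346. -108.   99.]
top (np.int32(385), np.int32(0), np.int32(51), np.int32(12), np.int32(408)) [409.    4.6] [ 386.2 -491.2   99. ]
top (np.int32(447), np.int32(41), np.int32(46), np.int32(24), np.int32(717)) [469.8  52.5] [ 249.  -655.7   99. ]
top (np.int32(7), np.int32(71), np.int32(11), np.int32(10), np.int32(89)) [12.1 75.6] [114.  590.1  99. ]
top (np.int32(13), np.int32(89), np.int32(12), np.int32(11), np.int32(93)) [18.7 94.2] [ 61.5 564.4  99. ]
top (np.int32(0), np.int32(97), np.int32(6), np.int32(10), np.int32(49)) [  2.1 101.6] [ 37.9 605.6  99. ]
top (np.int32(20), np.int32(108), np.int32(12), np.int32(11), np.int32(94)) [ 25.3 113.1] [  9.  538.9  99. ]
top (np.int32(1), np.int32(116), np.int32(12), np.int32(10), np.int32(94)) [  6.2 120.3] [-14.1 586.7  99. ]
top (np.int32(77), np.int32(138), np.int32(12), np.int32(12), np.int32(116)) [ 82.5 143.7] [-67.6 375.7  99. ]
top (np.int32(249), np.int32(150), np.int32(17), np.int32(5), np.int32(76)) [256.7 151.8] [-64.3 -87.6  99. ]
top (np.int32(253), np.int32(161), np.int32(1), np.int32(17), np.int32(17)) [253. 169.] [-111.7  -80.4   99. ]
top (np.int32(69), np.int32(183), np.int32(36), np.int32(48), np.int32(825)) [ 87.1 206.1] [-234.2  343.1   99. ]
top (np.int32(248), np.int32(185), np.int32(17), np.int32(6), np.int32(99)) [256.1 187.5] [-161.   -91.1   99. ]
```

View pics/side9.png

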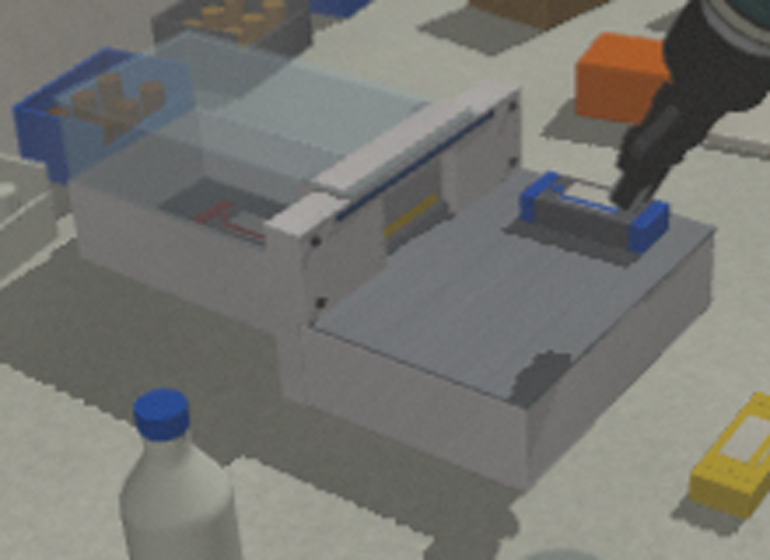

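View pics/top9f.png

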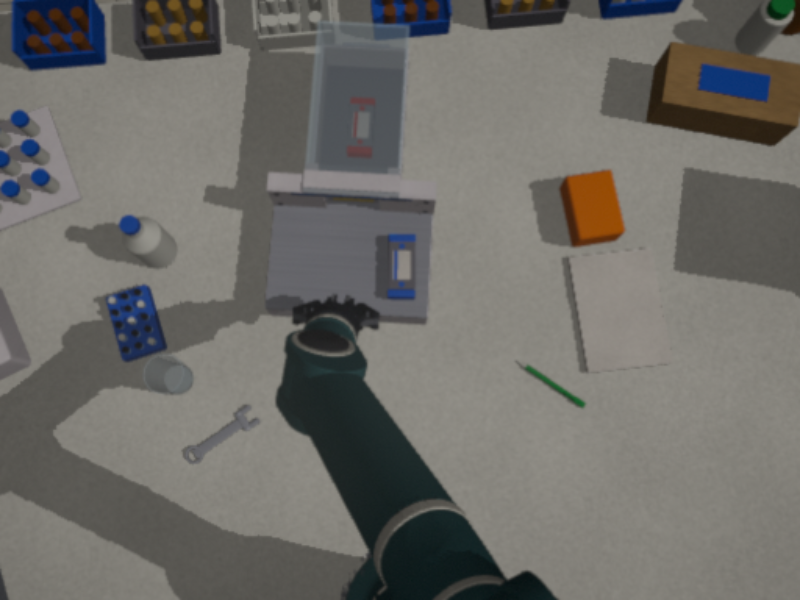

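Run:
```python
from plant import robot
from h import *
from mv import *
for n in("top","side"):
  q=robot.snapshot(n);b=(215,50,250,110) if n=="top" else (115,180,165,205)
  h=cv2.cvtColor(q["img"],cv2.COLOR_RGB2HSV).astype(int);m=(((h[...,0]<8)|(h[...,0]>170))&(h[...,1]>60)).astype(np.uint8)
  z=np.zeros_like(m);z[b[1]:b[3],b[0]:b[2]]=m[b[1]:b[3],b[0]:b[2]]
  k,l,st,ce=cv2.connectedComponentsWithStats(z)
  for i in range(1,k):
    if st[i][4]>=6: print(n,st[i],ce[i].round(1),[w2b(onz(q,[ce[i]],zz)[0]).round(0) for zz in(32,60)])
  for p in([0,0,99],[105,0,32],[202,0,32]): print(n,"expect",proj(q,[b2w(p)]).round(0))
```

```text
top [224  63  16   4  50] [232.2  64.2] [array([214.,  -3.,  32.]), array([200.,  -4.,  60.])]
top [227  76   1  11  11] [227.  81.] [array([161.,   9.,  32.]), array([149.,   7.,  60.])]
top [222  94  16   6  83] [229.9  96.3] [array([115.,  -2.,  32.]), array([104.,  -4.,  60.])]
top expect [[225. 127.]]
top expect [[229. 100.]]
top expect [[231.  68.]]
side expect [[197. 190.]]
side expect [[168. 201.]]
side expect [[143. 192.]]
```

The caps lie at x 115 and 214 at bin-floor height, 99 mm apart, so the cartridge is flat in the bin. Blue's pixels are unchanged to within 0.1. Handing in.

```bash
python3 -c "
from plant import robot
print(robot.sense()['wrist_force'].round(1)); print(robot.close_job())"
```

```text
[-0.6 -0.2  0.1]
the job is handed in; nothing more can be done
None
```

The red-ended cartridge is in the bin, the flap hangs shut behind it, and the job was handed in at about 12 s of the 48 s allowed.

I pushed the cartridge sideways with two spread fingertips until it lay in front of the flap. Then I pushed it end-on through the flap with the tool tilted forward, and it slid down the chute. I drew the arm back and up, clear of everything.

**Last checks:**
- **Spent cartridge:** it lies flat on the bin floor. Its caps measure 99 mm apart at the bin-floor height, close to the 97 mm measured on the shelf. This comes from the top view only, because my side-view colour mask found no red through the cover.
- **Flap:** judged by eye in the side and top views, where its yellow strip hangs in the opening as at the start. I did not measure its angle.
- **Blue cartridge:** its caps moved by no more than 0.1 pixel in the top view.
- **Other things on the bench:** those visible look unmoved. The arm covered the yellow look-alike in the last top view, but the side view shows it in place.
- **Forces:** wrist readings after each move stayed under about 2.5 N, and under 1 N at hand-in.

**Disagreements:** the first move call was refused by the input check, so nothing moved. The shelf width measured 272–274 mm instead of 280 mm. I worked from its centre line, and the cartridge stayed centred to about 2 mm.

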